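Drop the kickstand of a chair-back frame and hold the frame upright on it

ROBOT

A 6-joint arm with a two-finger parallel gripper is mounted at the origin on the work surface; the furniture and walls round the work are solid. World frame = base frame: x ahead of the robot, y to its left, z up, the work surface at z = 0. Lengths are in mm, angles in rad, forces in N, time in s.
With the tool pointing down it reaches from about 350 to 775 mm from the base axis. Payload 7.3 kg.
Tool frame: the origin (TCP) lies between the finger pads; the fingertips stand 25 mm ahead of it and the grasp point (between the pads) lies 6 mm ahead of it; z points along the fingers, y is the line along which they close (so a half turn about z gives the same grasp; the last joint's range is limited). The gripper opens to 92 mm and grips with 3 to 60 N. Pads are 19 mm wide; open, the fingers measure 130 mm over their backs; the gripper's body (75 mm by 190 mm) begins 47 mm behind the grasp point.
Start: joints at [-1.381, 0.342, 1.524, -0, 1.275, -0.146], TCP at [173.023, -495.69, 219.941] pointing down, gripper open.
Joint ranges: [-2.53, 2.53], [-0.77, 2.02], [0.04, 2.7], [-1, 4.14], [0.28, 2.66], [-3.11, 3.11]. Speed limits (rad/s): [2.57, 2.57, 3.14, 3.14, 3.14, 3.14].

INTERFACE

Orientations are given as [roll, pitch, yaw] about the fixed x, y, z axes, in that order (R = Rz(yaw) Ry(pitch) Rx(roll)).
In Python, from plant import bot gives the robot as it stands.
- The arm moves only by the tool play_rows, never from a script. Its argument "commands" is a list of rows, each an object of numbers: "x", "y", "z": the shift along the tool's x, y, z in m; "twist": the turn about the tool's z in degrees. In form: [{"x": .., "y": .., "z": .., "twist": ..}, ...]. A call has exactly 8 rows; each row is the pose to reach, as a shift and turn from the pose commanded when the call began, along the tool's axes at that moment; what a row does not reach only later rows make up. A row lasts 1/10 s, in which the tool goes at most 50 mm and 8.59 degrees, less where a joint would pass 70% of its speed; a pose out of reach is approached as far as the arm can. A call with a gripper value outside its range is refused whole. "jaw" is the closure, from 0 (fully open) to 1 (shut), set as the call begins (left out, the last holds). The fingers move at their own pace and stop on an object; the grip force is fixed at half the most. Time passes only in rows, so rows that repeat a pose let the fingers close, or fill a call up. It gives the time, the measured TCP pose, the force, the opening and the grip force at its end, in the units of the state.
- bot.get_obs(): the state, without advancing time (a new reading comes with each control period).
- bot.capture(name): name is "side" or "top"; returns a dict with "pixels" (400x640x3 uint8, red, green, blue), "fx", "fy", "cx", "cy" (pixels), "eye" and "rotation" of the camera in the world. Camera axes: x right, y down, z forward; pixel columns grow to the right and rows downward; lengths in mm; the calibration is good to about 2 mm. A picture is of the moment at which its call begins. There is no depth.
- bot.close_job(): hands the job in; it is judged then, once.
The state is a dict: "time": time; "joint_positions": joint angles; "dq": joint speeds; "tau": joint torques, N m; "tool_pos": TCP position; "tcp_rot": TCP orientation; "contact_force": force on the tool from outside, world axes, zero at the start; "moment": the same for the moment, N m; "grip_width": finger opening in mm; "finger_force": force on a finger pad.
Only numpy, scipy, OpenCV 4.12 (cv2) and the standard library are available. Lean on these libraries where they do the work, as an engineer would, in place of code of your own. Each camera call takes 0.05 s, during which the arm holds its last target. There are 200 camera calls.

TASK

The chair-back frame is tipped back on its hub with its red kickstand folded up. First, while the frame still leans back, flip the kickstand down past its centre until it sits home against its stop; then bring the frame forward to upright until you feel the kickstand's rubber foot seat firmly on the round rubber seat, without ramming it. Finish still holding the frame there, foot pressed on the seat: the frame tips back if let go. Leave the carton, the dish and the pliers where they are.

Things in the scene. Friction and masses are not known exactly. Their poses are not given: they have to be found in the camera images.
- foot_plate: Fixed grey steel plate, 250 x 210 x 12 mm, place and yaw differ. Origin on the bench under the middle of the hub axle; x points to the side to which the frame leans back (roughly the robot's right), y along the axle, z up. Plate from x = -155 to +95 mm. Dark cheeks at y = -92 and +92 mm, 77 mm high, carry the hub.
- hub_axis (a point): Middle of the hub axle about which the frame tips, 55 mm above the bench; own axes as the plate's.
- frame_tilt (a joint): Tip angle of the frame about the hub axle, rad: 0 = upright, positive = leaning back (plate +x), starts on its rear stop at 0.35; negative = toward the kickstand side, to -0.6. From upright it tips back by its weight: 1 to 3 N at the rail hold it; on the rear stop 3 to 6 N at the rail lift it off.
- back_frame: Tipping frame, about 0.8 kg, differs. Origin on the hub axle; z up along the beech uprights (26 x 22 mm, at y = -70 and +70 mm), y along the axle, x to the rear. Round steel top rail 18 mm thick, 176 mm long, 200 mm from the axle, black blocks 30 x 24 x 26 mm over the uprights. Panel and weight behind, to x = 47, z = 123 mm. Dark bracket (y = -6 to 6 mm) at z = 70 mm reaches to x = -114 mm.
- rail_grip (a point): Middle of the top rail, on its axis, 200 mm from the hub axle; round tube 18 mm thick, free to grip from above between the corner blocks (116 mm apart); 77 mm clear below it.
- kickstand (a joint): Kickstand angle about its pivot, rad: 0 = folded (start), pointing to the frame's -x and 0.175 rad up; grows as it swings down; 2.046 = home on its stop, 0.3 rad past the frame's -z, foot toward the hub. An over-centre spring drives it from the middle to either end (at most 2 to 3 N at the peg): let go beyond 1.2 it goes home by itself, below 0.7 it folds up again.
- stand_pivot (a point): Pivot axis of the kickstand, in the plane of the red leg: in the frame's axes at x = -100, y = -20, z = 70 mm from the hub axle. The axis runs along y.
- stand_leg: The red kickstand leg, round bar 14 mm thick, 85 mm from pivot to the middle of its black ball foot (21 mm diameter). A steel peg 12 mm thick sticks out sideways (plate -y, roughly toward the robot) from the leg 60 mm from the pivot, 78 mm long, with a black ball end of 17 mm. Origin on the pivot axis, 20 mm to +y of stand_pivot.
- peg_grip (a point): Point on the axis of the steel peg, 60 mm from the pivot axis and 52 mm to the -y side of the leg's middle: grip the 12 mm peg here from above, fingers closing across it, or push on it; the peg turns in the grip as it swings about the pivot.
- seat_pad: Fixed round seat, 40 mm rubber disc on a levelling screw on the plate, where the foot comes down; its height differs by 6 mm from start to start, so the frame seats at between about -0.05 and +0.05 rad. Origin 22.5 mm below its top.
- seat_top (a point): Middle of the top of the rubber seat. The seat is firm: once the foot touches, the pull at the rail rises by some 3 N for each further mm of rail travel; each newton of pull at the rail beyond the 1 to 3 N that hold the frame loads the foot by about 2.7 N.
- staples_a: Brown carton of staples, 54 x 102 x 30 mm, loose bystander.
- magnet_dish: Round metal dish with tacks, 98 mm, 25 mm high, loose bystander.
- red_pliers: Pliers with red handles, 145 mm, lying flat, loose bystander.

How it is judged:
By the outcome, as a careful person would: the job done as asked, in the order asked, and still so for the second after the job is handed in, while the arm keeps its last pose, push and grip.
It also fails if it takes over 69 s, if anything falls off the work surface, if the arm or the gripper's body presses on something with over 40 N, if the wrist force passes 120 N, or if a joint passes its speed limit or range.

## Working session

There is one attempt and no reset: what is moved stays moved. The work goes in short steps, Python scripts to look and compute and a tool call to move; the robot and the scene stay as the last step left them, time stands still between calls to the robot, and variables do not carry over. Pictures are saved under pics/ and viewed, at most 10 in all, crops included, and the job is handed in when it is done.

Besides the shell and the picture viewer there is one more tool, called after "Emit:" as a command line: name --argument value ..., lists and objects as JSON in quotes. play_rows: Moves the arm, as the interface text tells. Its arguments: {"type":"object","properties":{"commands":{"type":"array"},"jaw":{"type":"number"}},"required":["commands"]}

```bash
mkdir -p pics; ls; python3 - <<'E'
from plant import bot
import cv2
for n in("side","top"):
    c=bot.capture(n); cv2.imwrite(f"pics/{n}0.png",c["pixels"][:,:,::-1]); print({k:v for k,v in c.items() if k!="pixels"})
print(bot.get_obs())
E
```

```text
pics
{'fx': 402.22562898034823, 'fy': 402.22562898034823, 'cx': 319.4043542208742, 'cy': 197.282228562157, 'eye': array([-337.88114342,  500.97803833,  997.81239536]), 'rotation': array([-2.26166187, -0.00995615, -2.17304698])}
{'fx': 380.3303150339294, 'fy': 380.3303150339294, 'cx': 314.7885400579804, 'cy': 204.5088545471161, 'eye': array([ 335.64848928,  -54.41340155, 1301.53702476]), 'rotation': array([-3.00298569, -0.01982023, -1.58508172])}
{'time': 0.1, 'joint_positions': array([-1.38099047e+00,  3.42665054e-01,  1.52488954e+00, -6.29272743e-06,
        1.27544381e+00, -1.45992123e-01]), 'dq': array([ 0.00071534, -0.0019567 , -0.00119349, -0.00038673,  0.00118928,
        0.00098043]), 'tau': array([ 1.63403183e-03, -4.32004952e+01, -2.44694245e+01,  7.19166943e-02,
        5.26420923e-02, -5.08336950e-05]), 'tool_pos': array([ 172.95153007, -495.30025583,  219.31940617]), 'tcp_rot': array([-3.14020099e+00, -1.98545357e-04,  3.35799679e-01]), 'contact_force': array([1.45818643, 0.30264639, 0.73730339]), 'moment': array([ 0.00559401, -0.00126507, -0.02402366]), 'finger_force': 0.0, 'grip_width': 91.81470674416822}
```

View pics/side0.png

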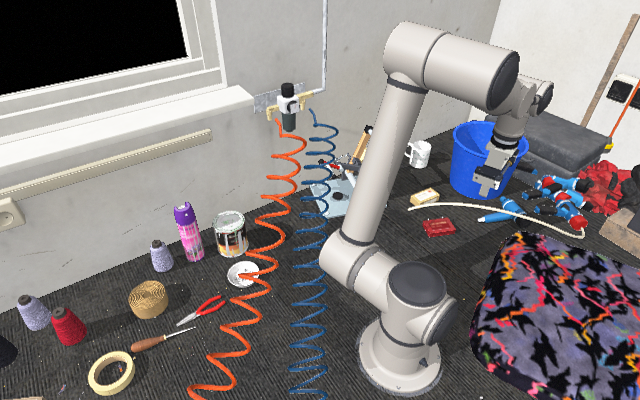

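View pics/top0.png

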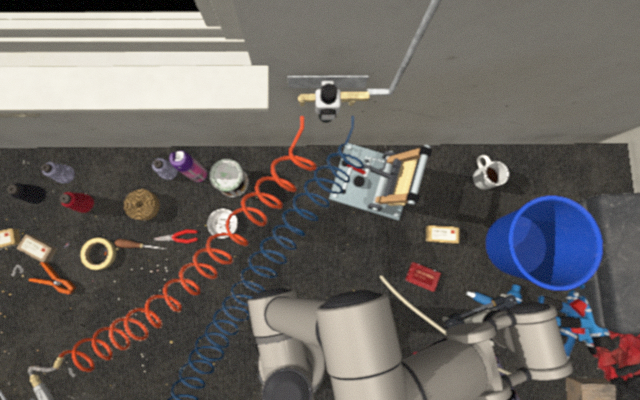

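```bash
cat > h.py <<'E'
import numpy as np, cv2
from scipy.spatial.transform import Rotation as Ro
def ray(c,u,v):
    d=Ro.from_euler('xyz',c["rotation"]).apply([(u-c["cx"])/c["fx"],(v-c["cy"])/c["fy"],1]); return d/np.linalg.norm(d)
def atz(c,u,v,z):
    d=ray(c,u,v); return c["eye"]+d*(z-c["eye"][2])/d[2]
def proj(c,p):
    q=Ro.from_euler('xyz',c["rotation"]).inv().apply(np.asarray(p)-c["eye"]); return np.c_[q[...,0]/q[...,2]*c["fx"]+c["cx"],q[...,1]/q[...,2]*c["fy"]+c["cy"]]
def crop(c,name,u0,v0,w,h,s):
    cv2.imwrite("pics/"+name,cv2.resize(c["pixels"][v0:v0+h,u0:u0+w,::-1],None,fx=s,fy=s,interpolation=cv2.INTER_CUBIC))
def fpt(o,yaw,p,tilt=0):  # frame-axes point (from hub axle) -> world
    a=Ro.from_euler('y',tilt).apply(p)+[0,0,55]; return Ro.from_euler('z',yaw).apply(a)+[o[0],o[1],0]
E
python3 - <<'E'
from plant import bot
from h import *
crop(bot.capture("top"),"top1.png",320,130,120,100,6)
crop(bot.capture("side"),"side1.png",290,110,140,110,5)
E
```

```text
(no output)
```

View pics/top1.png

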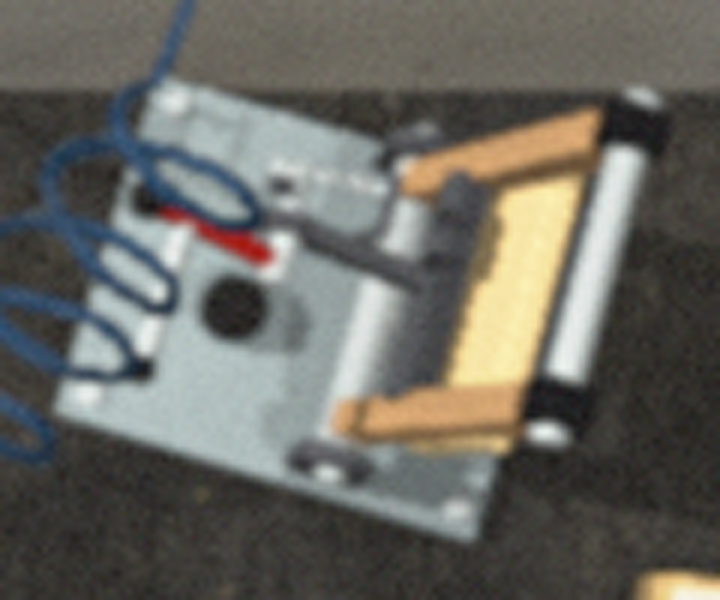

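View pics/side1.png

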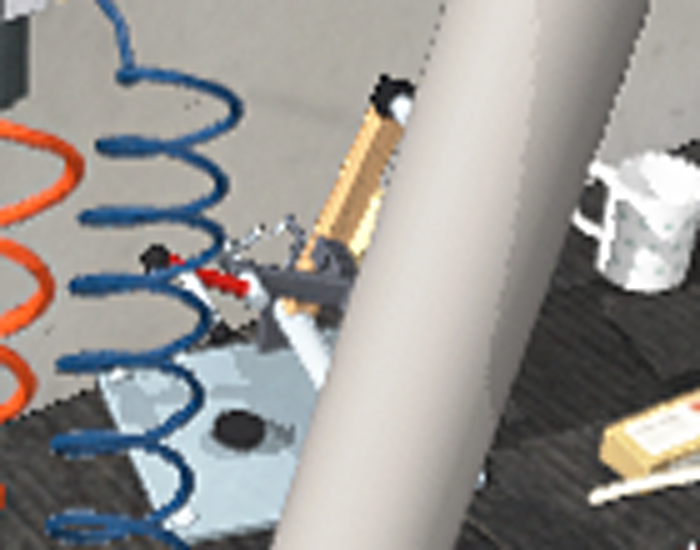

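```bash
cat > fit.py <<'E'
from plant import bot
from h import *
from scipy.optimize import least_squares
c=bot.capture("top"); s=bot.capture("side")
T=.35
P=[((-159,-98,80.4),T,140,368),((-183.7,-20,84.8),T,148,197),((-75,-20,-22),0,235,307),((0,88,200),T,645,97),((0,-88,200),T,548,430),
((-155,-105,-43),0,57,413),((95,-105,-43),0,475,540)]
uv=np.array([[320+u/6,130+v/6] for *_,u,v in P])
S=[((-159,-98,80.4),T,217,330),((-183.7,-20,84.8),T,157,260),((-75,-20,-22),0,240,430)]
uvs=np.array([[290+u/5,110+v/5] for *_,u,v in S])
def f(q,raw=0):
    a=proj(c,np.array([fpt(q,q[2],p,t) for p,t,*_ in P]))-uv
    b=proj(s,np.array([fpt(q,q[2],p,t) for p,t,*_ in S]))-uvs
    return np.r_[a,b] if raw else np.r_[a,b].ravel()
r=least_squares(f,[500,-150,-1.8],loss='soft_l1'); q=r.x
if abs(q[2])>10:q[2]%=2*np.pi
print("pose",q); print(f(q,1).round(1))
for n,p,t in(("rail",(0,0,200),T),("rail0",(0,0,200),0),("peg",(-159,-72,80.4),T),("pivot",(-100,-20,70),T),("seat",(-75,-20,-22),0)):print(n,fpt(q,q[2],p,t).round(1))
E
python3 fit.py
```

```text
pose [ 587.56357188 -312.05324455    4.40175112]
[[ 0.5 -0.6]
 [-0.   0.5]
 [ 0.  -0.2]
 [-0.5 -0.3]
 [-0.   1.8]
 [-0.3 -0.2]
 [ 0.  -0. ]
 [ 0.5  0.5]
 [-0.3 -0.2]
 [-0.1 -1.2]]
rail [ 566.6 -377.4  242.9]
rail0 [ 587.6 -312.1  255. ]
peg [ 556.2 -174.1  185. ]
pivot [ 589.9 -239.4  155. ]
seat [ 591.4 -234.5   33. ]
```

```bash
cat >> h.py <<'E'
O=np.array([587.56,-312.05]); YAW=4.40175
def plate(x,y,z): return Ro.from_euler('z',YAW).apply([x,y,z])+[O[0],O[1],0]
def shift(o,tgt):
    return Ro.from_euler('xyz',o["tcp_rot"]).inv().apply(np.asarray(tgt)-o["tool_pos"])/1000
E
python3 - <<'E'
from plant import bot
from h import *
c=bot.capture("top"); s=bot.capture("side")
n=np.cross(ray(s,322,130),ray(s,308,330))
for uv in((353,118),(345,170),(322,200),(290,240),(240,305),(190,380)):
    d=ray(c,*uv); t=np.dot(n,s["eye"]-c["eye"])/np.dot(n,d); print(uv,(c["eye"]+t*d).round())
o=bot.get_obs()
print(plate(-122,-75,0),plate(0,0,0))
print("up/over peg",shift(o,plate(-122,-75,300)))
E
```

```text
(353, 118) [ 469. -100.  949.]
(345, 170) [ 1086.  -393. -1933.]
(322, 200) [  722.  -160. -1258.]
(290, 240) [ 412.   19. -357.]
(240, 305) [185. 168.  16.]
(190, 380) [ -429.   704. -1279.]
[ 553.44100211 -172.96407698    0.        ] [ 587.56 -312.05    0.  ]
up/over peg [ 0.46550032 -0.17926004 -0.0801227 ]
```

```bash
python3 - <<'E'
from plant import bot
from h import *
c=bot.capture("top"); s=bot.capture("side")
def tri(a,b):
    d1,d2=ray(c,*a),ray(s,*b); A=np.c_[d1,-d2]; t=np.linalg.lstsq(A,s["eye"]-c["eye"],rcond=None)[0]
    p,q=c["eye"]+t[0]*d1,s["eye"]+t[1]*d2; return ((p+q)/2).round(),np.linalg.norm(p-q).round()
T=[(353,118),(351,162),(338,172),(331,185),(322,203)]
S=[(311,112),(326,131),(323,146),(320,160),(318,174),(316,190)]
for k in range(-1,3):
    print(k)
    for i in range(1,5):
        if 0<i+k<6: print(tri(T[i],S[i+k]))
print(tri(T[0],S[0]))
E
```

```text
-1
(array([ 547., -137.,  363.]), np.float64(5.0))
(array([ 524., -116.,  327.]), np.float64(6.0))
(array([484., -87., 308.]), np.float64(21.0))
0
(array([ 583., -170.,  334.]), np.float64(6.0))
(array([ 563., -140.,  299.]), np.float64(1.0))
(array([ 537., -118.,  266.]), np.float64(11.0))
(array([493., -88., 249.]), np.float64(23.0))
1
(array([ 603., -176.,  265.]), np.float64(11.0))
(array([ 579., -144.,  233.]), np.float64(5.0))
(array([ 550., -122.,  201.]), np.float64(13.0))
(array([504., -90., 177.]), np.float64(26.0))
2
(array([ 623., -182.,  194.]), np.float64(17.0))
(array([ 596., -149.,  162.]), np.float64(7.0))
(array([ 567., -126.,  120.]), np.float64(15.0))
(array([ 694., -179.,  352.]), np.float64(3.0))
```

Emit:
play_rows --commands '[{"x": 0.02, "y": -0.01, "z": -0.04, "twist": 4}, {"x": 0.05, "y": -0.02, "z": -0.08, "twist": 9}, {"x": 0.08, "y": -0.03, "z": -0.08, "twist": 14}, {"x": 0.12, "y": -0.045, "z": -0.08, "twist": 19}, {"x": 0.16, "y": -0.06, "z": -0.08, "twist": 24}, {"x": 0.2, "y": -0.077, "z": -0.08, "twist": 29}, {"x": 0.24, "y": -0.093, "z": -0.08, "twist": 34}, {"x": 0.27, "y": -0.104, "z": -0.08, "twist": 37}]' --jaw 1

```text
time: 1.3
tool_pos: [395.2, -306.6, 300.1]
tcp_rot: [-3.141, -0.001, -0.312]
contact_force: [0.6, -0.6, 0.3]
grip_width: 32.6
finger_force: 0.0
```

```bash
python3 - <<'E'
from plant import bot
from h import *
o=bot.get_obs()
print(o["time"],o["tool_pos"],o["tcp_rot"],o["contact_force"],o["grip_width"],shift(o,plate(-122,-75,290)))
s=bot.capture("side"); crop(s,"side2.png",270,80,200,150,4)
E
```

```text
1.3 [ 395.18696723 -306.58354846  300.14555692] [-3.14146315e+00 -6.13723400e-04 -3.11895418e-01] [ 0.57241614 -0.56743852  0.278769  ] 32.611030704673944 [ 0.10960971 -0.17573383  0.01023559]
```

View pics/side2.png

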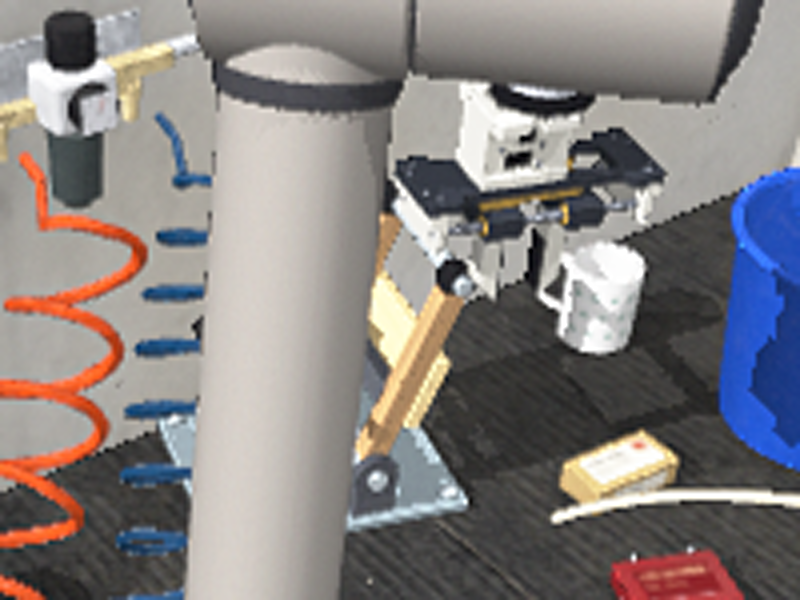

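Emit:
play_rows --commands '[{"x": 0.02, "y": -0.02, "z": 0, "twist": 0}, {"x": 0.04, "y": -0.045, "z": 0, "twist": 0}, {"x": 0.06, "y": -0.07, "z": 0, "twist": 0}, {"x": 0.075, "y": -0.1, "z": 0, "twist": 0}, {"x": 0.09, "y": -0.13, "z": 0, "twist": 0}, {"x": 0.1, "y": -0.15, "z": 0.005, "twist": 0}, {"x": 0.11, "y": -0.166, "z": 0.02, "twist": 0}, {"x": 0.11, "y": -0.176, "z": 0.035, "twist": 0}]'

```text
time: 2.15
tool_pos: [553.3, -173.7, 264.3]
tcp_rot: [-3.142, -0.001, -0.308]
contact_force: [-0.2, -0.5, 1.0]
grip_width: 0.5
finger_force: 0.0
```

```bash
python3 - <<'E'
from plant import bot
from h import *
o=bot.get_obs()
print(o["time"],o["tool_pos"],o["contact_force"],shift(o,plate(-126,-76,190)))
s=bot.capture("side");t=bot.capture("top")
a=cv2.resize(s["pixels"][90:200,290:390,::-1],None,fx=4,fy=4,interpolation=cv2.INTER_CUBIC)
b=cv2.resize(t["pixels"][130:240,320:420,::-1],None,fx=4,fy=4,interpolation=cv2.INTER_CUBIC)
cv2.imwrite("pics/both3.png",np.hstack([a,b]))
E
```

```text
2.15 [ 553.34467602 -173.6810593   264.34455482] [-0.22682071 -0.51038277  0.99163001] [-0.00118368 -0.00471455  0.07434353]
```

View pics/both3.png

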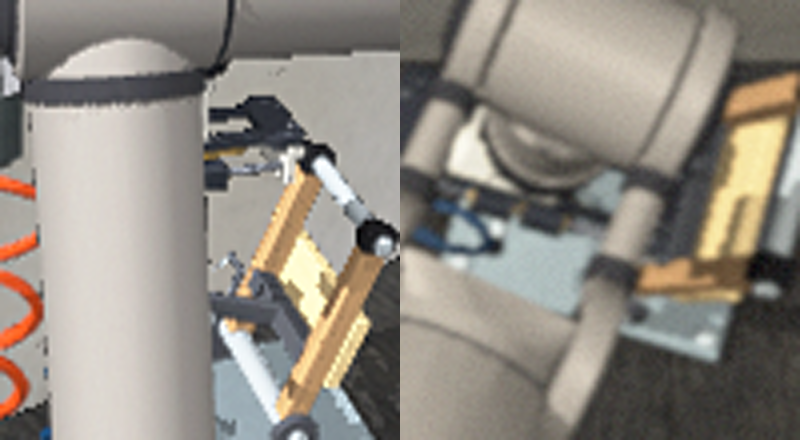

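Emit:
play_rows --commands '[{"x": 0, "y": -0.001, "z": 0.02, "twist": 0}, {"x": 0, "y": -0.002, "z": 0.035, "twist": 0}, {"x": 0, "y": -0.003, "z": 0.042, "twist": 0}, {"x": 0, "y": -0.004, "z": 0.046, "twist": 0}, {"x": 0, "y": -0.005, "z": 0.05, "twist": 0}, {"x": 0, "y": -0.005, "z": 0.054, "twist": 0}, {"x": 0, "y": -0.006, "z": 0.058, "twist": 0}, {"x": 0, "y": -0.006, "z": 0.06, "twist": 0}]'

```text
time: 3.05
tool_pos: [553.9, -168.7, 204.7]
tcp_rot: [3.142, 0.0, -0.31]
contact_force: [-0.7, -0.1, 0.3]
grip_width: 0.4
finger_force: 0.0
```

Emit:
play_rows --commands '[{"x": 0, "y": 0, "z": 0.004, "twist": 0}, {"x": 0, "y": 0, "z": 0.008, "twist": 0}, {"x": 0, "y": 0, "z": 0.012, "twist": 0}, {"x": 0, "y": 0, "z": 0.016, "twist": 0}, {"x": 0, "y": 0, "z": 0.02, "twist": 0}, {"x": 0, "y": 0, "z": 0.02, "twist": 0}, {"x": 0, "y": 0, "z": 0.02, "twist": 0}, {"x": 0, "y": 0, "z": 0.02, "twist": 0}]'

```text
time: 3.85
tool_pos: [554.0, -168.8, 185.0]
tcp_rot: [3.141, -0.0, -0.31]
contact_force: [0.2, -0.4, 0.8]
grip_width: 0.3
finger_force: 0.0
```

```bash
python3 - <<'E'
from plant import bot
from h import *
o=bot.get_obs()
print(o["time"],o["tool_pos"],o["contact_force"],o["moment"])
s=bot.capture("side");t=bot.capture("top")
print(proj(s,plate(-126,-76,155)),proj(t,plate(-126,-76,155)))
a=cv2.resize(s["pixels"][100:200,290:370,::-1],None,fx=5,fy=5,interpolation=cv2.INTER_CUBIC)
b=cv2.resize(t["pixels"][130:230,320:400,::-1],None,fx=5,fy=5,interpolation=cv2.INTER_CUBIC)
cv2.imwrite("pics/both4.png",np.hstack([a,b]))
E
```

```text
3.85 [ 553.95960302 -168.80108814  185.02392394] [ 0.20652551 -0.36711589  0.774362  ] [ 0.03326714  0.03907925 -0.0145246 ]
[[330.49741011 179.97028892]] [[343.63107077 185.33189638]]
```

View pics/both4.png

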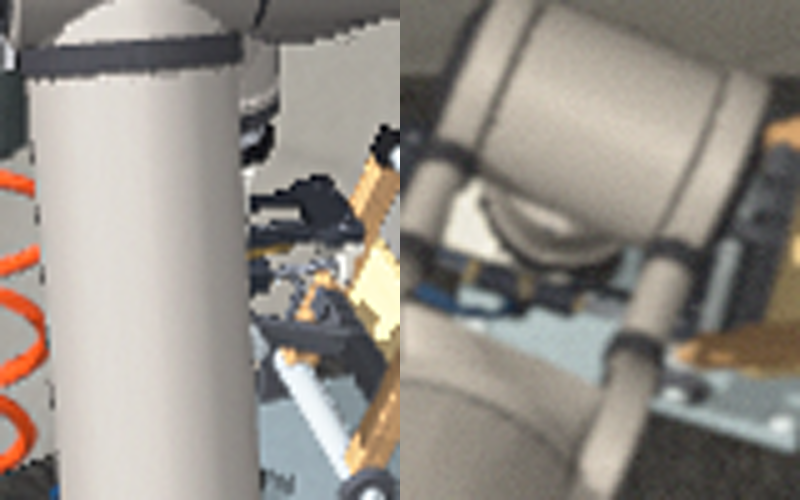

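Emit:
play_rows --commands '[{"x": 0, "y": 0.002, "z": 0.006, "twist": 0}, {"x": 0, "y": 0.004, "z": 0.012, "twist": 0}, {"x": 0, "y": 0.006, "z": 0.018, "twist": 0}, {"x": 0, "y": 0.008, "z": 0.024, "twist": 0}, {"x": 0, "y": 0.01, "z": 0.03, "twist": 0}, {"x": 0, "y": 0.012, "z": 0.035, "twist": 0}, {"x": 0, "y": 0.014, "z": 0.04, "twist": 0}, {"x": 0, "y": 0.017, "z": 0.045, "twist": 0}]'

```text
time: 4.75
tool_pos: [548.7, -185.1, 139.4]
tcp_rot: [3.142, 0.0, -0.31]
contact_force: [0.1, 0.6, 1.0]
grip_width: 0.5
finger_force: 0.1
```

Emit:
play_rows --commands '[{"x": 0, "y": 0.001, "z": 0.003, "twist": 0}, {"x": 0, "y": 0.001, "z": 0.003, "twist": 0}, {"x": 0, "y": 0, "z": -0.03, "twist": 0}, {"x": 0, "y": -0.005, "z": -0.07, "twist": 0}, {"x": 0, "y": -0.01, "z": -0.11, "twist": 0}, {"x": -0.03, "y": -0.01, "z": -0.15, "twist": 0}, {"x": -0.07, "y": 0, "z": -0.17, "twist": 0}, {"x": -0.11, "y": 0.02, "z": -0.17, "twist": 0}]'

```text
time: 5.55
tool_pos: [438.2, -170.0, 313.2]
tcp_rot: [3.14, -0.007, -0.308]
contact_force: [0.3, -0.2, 0.2]
grip_width: 0.6
finger_force: 0.0
```

```bash
python3 - <<'E'
from plant import bot
from h import *
o=bot.get_obs()
print(o["time"],o["tool_pos"],o["contact_force"],o["moment"])
s=bot.capture("side");t=bot.capture("top")
a=cv2.resize(s["pixels"][100:210,290:380,::-1],None,fx=4,fy=4,interpolation=cv2.INTER_CUBIC)
b=cv2.resize(t["pixels"][120:230,320:430,::-1],None,fx=4,fy=4,interpolation=cv2.INTER_CUBIC)
cv2.imwrite("pics/both5.png",np.hstack([a,b]))
E
```

```text
5.55 [ 438.20322914 -169.96928185  313.18064202] [ 0.30880085 -0.19755778  0.20756415] [ 0.02952424  0.03457937 -0.00683702]
```

View pics/both5.png

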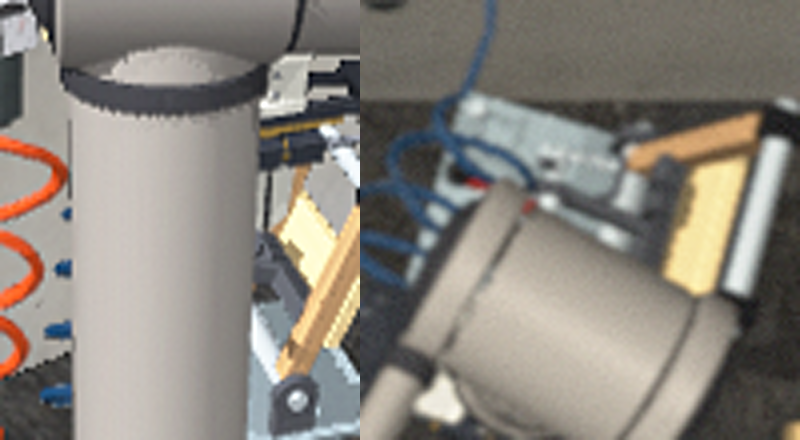

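```bash
python3 - <<'E'
from plant import bot
from h import *
o=bot.get_obs()
print(shift(o,plate(-124,-76,300)),shift(o,plate(-124,-76,191)))
t=bot.capture("top")
# project peg/ leg points folded, crop coords x4
for p in((-159,-98,80.4),(-183.7,-20,84.8),(-130,-20,75)): print(((proj(t,fpt(O,YAW,p,.35))-[320,120])*4).round())
E
```

```text
[ 0.11355969 -0.03564073  0.01109187] [ 0.11355325 -0.03573331  0.12009183]
[[ 95. 283.]]
[[ 99. 173.]]
[[154. 200.]]
```

Emit:
play_rows --commands '[{"x": 0.03, "y": -0.005, "z": 0.01, "twist": 0}, {"x": 0.06, "y": -0.01, "z": 0.01, "twist": 0}, {"x": 0.09, "y": -0.02, "z": 0.01, "twist": 0}, {"x": 0.11, "y": -0.03, "z": 0.01, "twist": 0}, {"x": 0.11, "y": -0.03, "z": 0.01, "twist": 0}, {"x": 0.11, "y": -0.03, "z": 0.01, "twist": 0}, {"x": 0.11, "y": -0.03, "z": 0.01, "twist": 0}, {"x": 0.11, "y": -0.03, "z": 0.01, "twist": 0}]' --jaw 0.4

```text
time: 6.5
tool_pos: [551.4, -175.5, 300.2]
tcp_rot: [3.141, -0.0, -0.31]
contact_force: [0.6, 0.1, -0.2]
grip_width: 54.5
finger_force: 0.0
```

```bash
python3 - <<'E'
from plant import bot
from h import *
o=bot.get_obs()
print(o["tool_pos"],shift(o,plate(-124,-76,191)),o["contact_force"])
E
```

```text
[ 551.35702783 -175.51197891  300.24481709] [ 0.00016868 -0.00508352  0.10924393] [ 0.57692317  0.07135964 -0.19357386]
```

Emit:
play_rows --commands '[{"x": 0, "y": -0.005, "z": 0.03, "twist": 0}, {"x": 0, "y": -0.005, "z": 0.055, "twist": 0}, {"x": 0, "y": -0.005, "z": 0.07, "twist": 0}, {"x": 0, "y": -0.005, "z": 0.08, "twist": 0}, {"x": 0, "y": -0.005, "z": 0.09, "twist": 0}, {"x": 0, "y": -0.005, "z": 0.1, "twist": 0}, {"x": 0, "y": -0.005, "z": 0.107, "twist": 0}, {"x": 0, "y": -0.005, "z": 0.107, "twist": 0}]'

```text
time: 7.3
tool_pos: [552.9, -170.5, 192.0]
tcp_rot: [-3.141, 0.001, -0.31]
contact_force: [-0.8, 0.7, 0.6]
grip_width: 55.0
finger_force: 0.0
```

Emit:
play_rows --commands '[{"x": 0, "y": 0, "z": 0, "twist": 0}, {"x": 0, "y": 0, "z": 0, "twist": 0}, {"x": 0, "y": 0, "z": 0, "twist": 0}, {"x": 0, "y": 0, "z": 0, "twist": 0}, {"x": 0, "y": 0, "z": 0, "twist": 0}, {"x": 0, "y": 0, "z": 0, "twist": 0}, {"x": 0, "y": 0, "z": 0, "twist": 0}, {"x": 0, "y": 0, "z": 0, "twist": 0}]' --jaw 0.85

```text
time: 8.1
tool_pos: [553.3, -170.7, 192.9]
tcp_rot: [3.142, 0.0, -0.31]
contact_force: [0.1, 1.1, -0.0]
grip_width: 13.8
finger_force: 0.0
```

Emit:
play_rows --commands '[{"x": 0, "y": 0, "z": 0, "twist": 0}, {"x": 0, "y": 0, "z": 0, "twist": 0}, {"x": 0, "y": 0, "z": 0, "twist": 0}, {"x": 0, "y": 0, "z": 0, "twist": 0}, {"x": 0, "y": 0, "z": 0, "twist": 0}, {"x": 0, "y": 0, "z": 0, "twist": 0}, {"x": 0, "y": 0, "z": 0, "twist": 0}, {"x": 0, "y": 0, "z": 0, "twist": 0}]' --jaw 1

```text
time: 8.9
tool_pos: [553.3, -170.7, 192.9]
tcp_rot: [3.142, -0.0, -0.31]
contact_force: [0.1, 0.6, -0.4]
grip_width: 0.4
finger_force: 0.0
```

Emit:
play_rows --commands '[{"x": 0, "y": 0, "z": -0.04, "twist": 0}, {"x": 0, "y": 0, "z": -0.08, "twist": 0}, {"x": -0.01, "y": 0.01, "z": -0.11, "twist": 0}, {"x": -0.03, "y": 0.04, "z": -0.12, "twist": 0}, {"x": -0.05, "y": 0.075, "z": -0.12, "twist": 0}, {"x": -0.07, "y": 0.11, "z": -0.12, "twist": 0}, {"x": -0.09, "y": 0.145, "z": -0.12, "twist": 0}, {"x": -0.11, "y": 0.18, "z": -0.12, "twist": 0}]'

```text
time: 9.7
tool_pos: [392.4, -309.3, 313.1]
tcp_rot: [3.141, -0.0, -0.31]
contact_force: [-0.3, -0.5, -1.1]
grip_width: 0.3
finger_force: 0.0
```

Emit:
play_rows --commands '[{"x": -0.017, "y": 0.027, "z": 0, "twist": 0}, {"x": -0.034, "y": 0.054, "z": 0, "twist": 0}, {"x": -0.051, "y": 0.081, "z": 0, "twist": 0}, {"x": -0.068, "y": 0.108, "z": 0, "twist": 0}, {"x": -0.085, "y": 0.135, "z": 0, "twist": 0}, {"x": -0.102, "y": 0.162, "z": 0, "twist": 0}, {"x": -0.119, "y": 0.189, "z": 0, "twist": 0}, {"x": -0.135, "y": 0.213, "z": 0, "twist": 0}]'

```text
time: 10.5
tool_pos: [198.9, -471.0, 313.0]
tcp_rot: [3.141, -0.0, -0.31]
contact_force: [-0.3, -1.0, 0.2]
grip_width: 0.6
finger_force: 0.0
```

```bash
python3 - <<'E'
from plant import bot
from h import *
s=bot.capture("side");t=bot.capture("top")
print(bot.get_obs()["tool_pos"])
a=cv2.resize(s["pixels"][140:220,295:361,::-1],None,fx=6,fy=6,interpolation=cv2.INTER_CUBIC)
b=cv2.resize(t["pixels"][140:220,328:394,::-1],None,fx=6,fy=6,interpolation=cv2.INTER_CUBIC)
cv2.imwrite("pics/both6.png",np.hstack([a,b]))
E
```

```text
[ 197.63148357 -471.93656634  312.60628367]
```

View pics/both6.png

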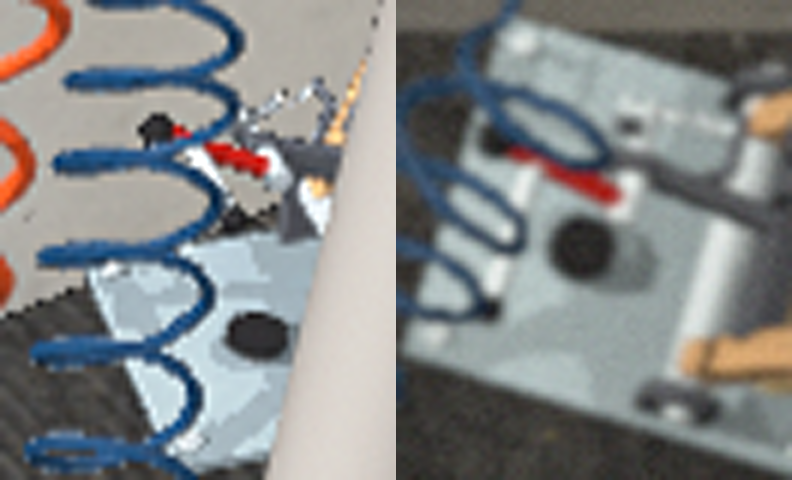

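```bash
cat >> h.py <<'E'
def tri(c,s,a,b):
    d1,d2=ray(c,*a),ray(s,*b); t=np.linalg.lstsq(np.c_[d1,-d2],s["eye"]-c["eye"],rcond=None)[0]
    p,q=c["eye"]+t[0]*d1,s["eye"]+t[1]*d2; return ((p+q)/2).round(1),np.linalg.norm(p-q).round(1)
def toplate(p): return Ro.from_euler('z',-YAW).apply(np.asarray(p)-[O[0],O[1],0]).round(1)
E
python3 - <<'E'
from plant import bot
from h import *
s=bot.capture("side");c=bot.capture("top")
for n,a,b in(("ball",(343.3,191.3),(334.2,176.3)),("foot",(345,162.8),(321.2,161.7)),("seat",(328+188/6,140+247/6),(295+257/6,140+335/6)),("pivot end",(328+226/6,140+200/6),(295+285/6,140+170/6))):
    p,e=tri(c,s,a,b); print(n,p,e,toplate(p))
for p in((-159,-98,80.4),(-159,-72,80.4),(-159,-20,80.4)): q=fpt(O,YAW,p,.35); print(q,proj(s,q),proj(c,q))
E
```

```text
ball [ 529.  -164.6  187.9] 1.2 [-122.5 -100.8  187.9]
foot [ 614.1 -170.6  196.5] 0.3 [-142.8  -18.   196.5]
seat [ 592.1 -235.6   27.1] 0.6 [-74.2 -19.   27.1]
pivot end [ 587.6 -241.1  156.2] 8.7 [-67.6 -21.6 156.2]
[ 531.47801822 -166.13246636  185.0463175 ] [[333.92492518 176.45493761]] [[343.86216862 190.77449088]]
[ 556.23361789 -174.07981087  185.0463175 ] [[331.5462235 172.1046084]] [[346.30649965 182.59779585]]
[ 605.74481724 -189.97449989  185.0463175 ] [[326.98136798 163.75609437]] [[351.14927562 166.39790236]]
```

```bash
python3 - <<'E'
from plant import bot
from h import *
s=bot.capture("side");c=bot.capture("top")
def cr(p): return ((proj(s,np.array(p))-[270,80])*4).round()
print("side2 tcp,tip,flange", cr([395.2,-306.6,300]),cr([395.2,-306.6,275]),cr([395.2,-306.6,347]))
a=np.array([-.305,-.952,0])
# side2: finger opening ~32
for d in(-95,-16,16,95): print(d,cr(np.array([395.2,-306.6,275 if abs(d)<20 else 341])+a*d))
# joint-consistency
o=bot.get_obs();print(o["joint_positions"],o["tool_pos"],proj(s,o["tool_pos"]),proj(c,o["tool_pos"]))
E
```

```text
side2 tcp,tip,flange [[507. 295.]] [[503. 321.]] [[515. 244.]]
-95 [[400. 269.]]
-16 [[485. 325.]]
16 [[521. 318.]]
95 [[625. 233.]]
[-1.31721148e+00  2.59399416e-01  1.38493073e+00  3.99932873e-04
  1.49723680e+00  5.62889431e-01] [ 200.77603654 -469.65675027  313.02107375] [[482.20811392 163.34904062]] [[470.7534023  308.64756885]]
```

```bash
python3 - <<'E'
from plant import bot
from h import *
s=bot.capture("side");c=bot.capture("top"); o=bot.get_obs()
def panel(cam,img,tp,rot,w,half):
    R=Ro.from_euler('xyz',rot); P=[R.apply(v)+tp for v in([0,-half,25],[0,half,25],[0,0,25],[0,0,-41])]
    uv=proj(cam,np.array(P)); u0,v0=(uv.mean(0)-w/2).astype(int)
    u0=min(max(u0,0),640-w); v0=min(max(v0,0),400-w)
    k=290/w; im=cv2.resize(img[v0:v0+w,u0:u0+w],(290,290),interpolation=cv2.INTER_CUBIC)
    for i,q in enumerate((uv-[u0,v0]+.5)*k): cv2.circle(im,tuple(int(x) for x in q),3,[(0,255,0),(0,255,0),(0,255,255),(255,0,255)][i],-1 if i>2 else 1)
    return im
i0=cv2.imread("pics/side0.png")
a=panel(s,i0,np.array([172.95,-495.3,219.3]),[-3.1402,0,.3358],80,46)
b=panel(s,s["pixels"][:,:,::-1],o["tool_pos"],o["tcp_rot"],80,3)
t=panel(c,c["pixels"][:,:,::-1],o["tool_pos"],o["tcp_rot"],80,3)
d=cv2.resize(s["pixels"][150:190,310:360,::-1],(362,290),interpolation=cv2.INTER_CUBIC)
e=cv2.resize(c["pixels"][155:203,330:390,::-1],(362,290),interpolation=cv2.INTER_CUBIC)
z=np.zeros((290,800,3),np.uint8)
m=z.copy(); m[:,:290]=a; m[:,300:590]=b
n=z.copy(); n[:,:290]=t; n[:,300:662]=e
cv2.imwrite("pics/m7.png",np.vstack([m,n]))
E
```

```text
(no output)
```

View pics/m7.png

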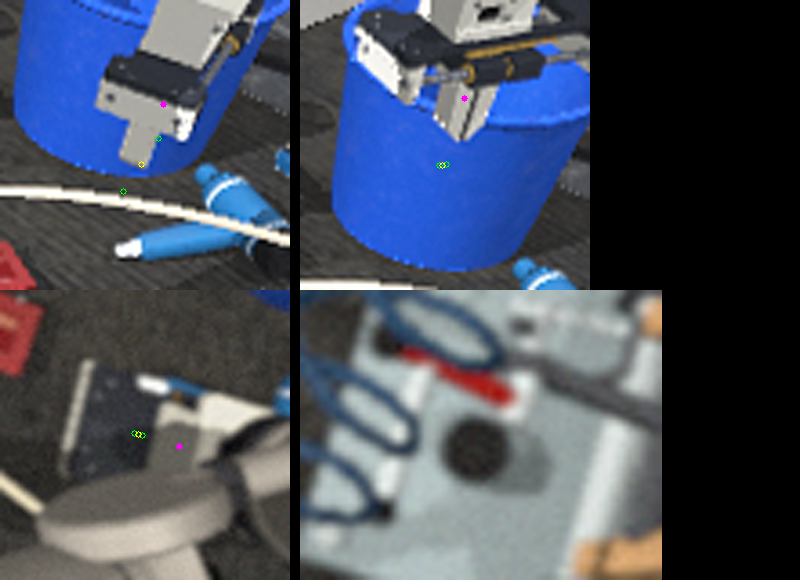

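```bash
python3 - <<'E'
from plant import bot
from h import *
s=bot.capture("side");c=bot.capture("top"); o=bot.get_obs()
print(proj(s,np.array([[0,0,0],[0,0,40],[0,0,100],[0,0,160]])).round(),proj(c,np.array([[0,0,160]])).round())
# finger pixels in front of the bucket: non-blue greys
p=s["pixels"].astype(int); u,v=proj(s,o["tool_pos"])[0].astype(int)
sub=p[v-12:v+14,u-8:u+22]
m=(sub[...,2]-sub[...,0])<60
print(u-8,v-12); print("\n".join("".join("#" if x else "." for x in r) for r in m))
# brightness at side start image
i0=cv2.imread("pics/side0.png").astype(int)
sub=i0[165:205,470:520]; print("\n".join("".join("#" if (x[0]-x[2])<45 and x.sum()>330 else "." for x in r) for r in sub))
R=Ro.from_euler('z',.3358)
for h in(-46,46): print(proj(s,np.array([172.95,-495.3,219.3-25])+R.apply([0,h,0])))
E
```

```text
[[399. 352.]
 [401. 344.]
 [404. 331.]
 [408. 317.]] [[289. 377.]]
474 151
.....###############..........
.....###############..........
.....###############..........
....###############...........
....###############...........
....##############............
....##############............
.....#############............
......###########.............
.......#########..............
........#######...............
.........#####................
..........#.#.................
..............................
..............................
..............................
..............................
..............................
..............................
..............................
..............................
..............................
..............................
..............................
..............................
..............................
.................##################...#...........
....................##############................
.......................##########.................
..........................#######.................
...............
[... 1180 characters left out ...]
............................
.........#########................................
.........#########................................
...........######.................................
.............####.................................
..................................................
..................................................
.........................................#........
..........................................##......
......................................##..........
....................................##............
##.................................##.............
#########.........................##..............
[[489.36067694 188.64701725]]
[[479.64488893 203.37436593]]
```

```bash
python3 - <<'E'
from plant import bot
from h import *
s=bot.capture("side");c=bot.capture("top"); o=bot.get_obs()
print("carton",atz(c,443,234,30),atz(s,425,195,30),"pliers",atz(c,423,277,10),"dish",atz(c,222,223,25))
print("J side",[(proj(s,o["tool_pos"]+d)-proj(s,o["tool_pos"])).round(1) for d in np.eye(3)*25])
print("J top",[(proj(c,o["tool_pos"]+d)-proj(c,o["tool_pos"])).round(1) for d in np.eye(3)*25])
print("spot", proj(s,[400,-230,0]),proj(c,[400,-230,0]), proj(s,[300,-300,0]),proj(c,[300,-300,0]))
print("base flange", atz(s,399,395,0),atz(s,399,310,20))
im=c["pixels"][285:335,440:520].sum(2)
print("\n".join("".join("#" if x>420 else "+" if x>250 else "." if x>130 else " " for x in r) for r in im[::2]))
E
```

```text
carton [ 407.60191031 -511.90136023   30.        ] [ 408.18344853 -512.87678817   30.        ] pliers [ 265.4374828  -442.62710931   10.        ] dish [454.41721752 229.56099641  25.        ]
J side [array([[-6.8, -3.9]]), array([[-5.4,  2.7]]), array([[ 2.3, -7. ]])]
J top [array([[ -0.7, -10.1]]), array([[-9.7,  0.2]]), array([[4.3, 1.3]])]
spot [[368.64635955 230.89552034]] [[358.2785505  237.83965833]] [[402.80986524 239.79547115]] [[379.75884002 267.13808753]]
base flange [-82.86847877  77.30569873   0.        ] [ 88.36629334 -79.73875832  20.        ]
.........................................................................+++++..
. ..........++++.........................................................+++++++
  .........+##++........................................................+++++++.
..........++#++............++++........................................++++++++.
..........+##+.....++.....+########++++.............................+++++++++++.
.........++##+.............++#######+++++++......................+++##++++++++++
.........+##+..++................++.........+#####
[... 788 characters left out ...]
...+++++++++++++++.........++####################+..
     ..+...............+.+++++++++++++++++++++++........+##################++...
    ............++++++++++++++++++++++++++++++++........++###########+++++.....+
 .   ....++++++++++++++++++++++++++++++++++++++++++......+++###+++++........++++
. ....++++++++++++++++++++++++++++++++++++++++++++++......++++..............++++
#++.+++++++++++++++++++++++++++++++++++++++++#+++++++.. ...................+++++
++++++++++++++++++++++++++++++++++++##########+++++++.    ..................++++
+++++++++++++++++++++++++++####################++++++.    ..................++++
+++++++++++#++#################################++++.. .    ...+.............++++
```

Emit:
play_rows --commands '[{"x": 0.017, "y": -0.027, "z": 0, "twist": 0}, {"x": 0.034, "y": -0.054, "z": 0, "twist": 0}, {"x": 0.051, "y": -0.081, "z": 0, "twist": 0}, {"x": 0.068, "y": -0.108, "z": 0, "twist": 0}, {"x": 0.085, "y": -0.135, "z": 0, "twist": 0}, {"x": 0.102, "y": -0.162, "z": 0, "twist": 0}, {"x": 0.119, "y": -0.189, "z": 0, "twist": 0}, {"x": 0.135, "y": -0.213, "z": 0, "twist": 0}]' --jaw 0.4

```text
time: 11.9
tool_pos: [394.8, -307.1, 313.1]
tcp_rot: [3.142, -0.0, -0.309]
contact_force: [1.2, 0.2, -0.2]
grip_width: 54.3
finger_force: 0.0
```

Emit:
play_rows --commands '[{"x": 0.02, "y": -0.035, "z": 0, "twist": 0}, {"x": 0.04, "y": -0.07, "z": 0, "twist": 0}, {"x": 0.06, "y": -0.105, "z": 0, "twist": 0}, {"x": 0.08, "y": -0.14, "z": 0, "twist": 0}, {"x": 0.1, "y": -0.165, "z": 0, "twist": 0}, {"x": 0.11, "y": -0.177, "z": 0.02, "twist": 0}, {"x": 0.11, "y": -0.179, "z": 0.05, "twist": 0}, {"x": 0.11, "y": -0.179, "z": 0.07, "twist": 0}]'

```text
time: 12.7
tool_pos: [553.0, -170.3, 240.8]
tcp_rot: [-3.141, 0.002, -0.308]
contact_force: [-0.3, -0.4, -0.6]
grip_width: 55.1
finger_force: 0.0
```

```bash
python3 - <<'E'
from plant import bot
from h import *
o=bot.get_obs()
print(o["tool_pos"],shift(o,plate(-122,-76,167)),o["contact_force"],o["grip_width"])
E
```

```text
[ 553.03713198 -170.26458158  240.82228185] [0.00035367 0.00246327 0.07382119] [-0.28674999 -0.36371907 -0.61222887] 55.056560543348716
```

Emit:
play_rows --commands '[{"x": 0, "y": 0, "z": 0.02, "twist": 0}, {"x": 0, "y": 0, "z": 0.035, "twist": 0}, {"x": 0, "y": 0, "z": 0.045, "twist": 0}, {"x": 0, "y": 0, "z": 0.053, "twist": 0}, {"x": 0, "y": 0, "z": 0.06, "twist": 0}, {"x": 0, "y": 0, "z": 0.067, "twist": 0}, {"x": 0, "y": 0, "z": 0.073, "twist": 0}, {"x": 0, "y": 0, "z": 0.073, "twist": 0}]'

```text
time: 13.5
tool_pos: [552.7, -171.5, 169.2]
tcp_rot: [-3.142, 0.001, -0.31]
contact_force: [0.3, -0.0, 0.7]
grip_width: 55.0
finger_force: 0.0
```

Emit:
play_rows --commands '[{"x": 0, "y": 0, "z": 0, "twist": 0}, {"x": 0, "y": 0, "z": 0, "twist": 0}, {"x": 0, "y": 0, "z": 0, "twist": 0}, {"x": 0, "y": 0, "z": 0, "twist": 0}, {"x": 0, "y": 0, "z": 0, "twist": 0}, {"x": 0, "y": 0, "z": 0, "twist": 0}, {"x": 0, "y": 0, "z": 0, "twist": 0}, {"x": 0, "y": 0, "z": 0, "twist": 0}]' --jaw 1

```text
time: 14.3
tool_pos: [553.2, -171.1, 170.0]
tcp_rot: [-3.141, -0.0, -0.31]
contact_force: [1.5, 3.3, -0.1]
grip_width: 11.0
finger_force: 30.0
```

Emit:
play_rows --commands '[{"x": 0, "y": -0.003, "z": 0.006, "twist": 0}, {"x": 0, "y": -0.0053, "z": 0.0121, "twist": 0}, {"x": 0, "y": -0.0069, "z": 0.0184, "twist": 0}, {"x": 0, "y": -0.0079, "z": 0.025, "twist": 0}, {"x": 0, "y": -0.0081, "z": 0.0316, "twist": 0}, {"x": 0, "y": -0.0075, "z": 0.0381, "twist": 0}, {"x": 0, "y": -0.0063, "z": 0.0446, "twist": 0}, {"x": 0, "y": -0.0043, "z": 0.0509, "twist": 0}]'

```text
time: 15.1
tool_pos: [554.7, -166.0, 118.1]
tcp_rot: [-3.139, 0.0, -0.31]
contact_force: [3.2, 9.2, -0.0]
grip_width: 11.3
finger_force: 30.0
```

Emit:
play_rows --commands '[{"x": 0, "y": -0.0005, "z": 0.0061, "twist": 0}, {"x": 0, "y": 0.002, "z": 0.0118, "twist": 0}, {"x": 0, "y": 0.0058, "z": 0.0171, "twist": 0}, {"x": 0, "y": 0.0102, "z": 0.022, "twist": 0}, {"x": 0, "y": 0.0152, "z": 0.0264, "twist": 0}, {"x": 0, "y": 0.0205, "z": 0.0301, "twist": 0}, {"x": 0, "y": 0.0263, "z": 0.0333, "twist": 0}, {"x": 0, "y": 0.0319, "z": 0.0356, "twist": 0}]'

```text
time: 15.9
tool_pos: [544.6, -195.8, 80.1]
tcp_rot: [-3.138, 0.003, -0.31]
contact_force: [9.3, 8.4, -16.0]
grip_width: 11.2
finger_force: 30.0
```

Emit:
play_rows --commands '[{"x": 0, "y": 0, "z": 0, "twist": 0}, {"x": 0, "y": 0, "z": 0, "twist": 0}, {"x": 0, "y": 0, "z": 0, "twist": 0}, {"x": 0, "y": 0, "z": 0, "twist": 0}, {"x": 0, "y": 0, "z": 0, "twist": 0}, {"x": 0, "y": 0, "z": 0, "twist": 0}, {"x": 0, "y": 0.003, "z": 0, "twist": 0}, {"x": 0, "y": 0.003, "z": 0, "twist": 0}]' --jaw 0.4

```text
time: 16.7
tool_pos: [543.9, -200.9, 83.7]
tcp_rot: [-3.142, -0.001, -0.31]
contact_force: [0.4, 0.0, -0.1]
grip_width: 54.9
finger_force: 0.0
```

Emit:
play_rows --commands '[{"x": 0, "y": 0.003, "z": -0.01, "twist": 0}, {"x": 0, "y": 0.003, "z": -0.03, "twist": 0}, {"x": 0, "y": 0, "z": -0.06, "twist": 0}, {"x": 0, "y": -0.01, "z": -0.1, "twist": 0}, {"x": 0, "y": -0.02, "z": -0.14, "twist": 0}, {"x": -0.01, "y": -0.03, "z": -0.18, "twist": 0}, {"x": -0.05, "y": 0, "z": -0.21, "twist": 0}, {"x": -0.09, "y": 0.04, "z": -0.22, "twist": 0}]'

```text
time: 17.5
tool_pos: [459.5, -204.4, 303.7]
tcp_rot: [3.14, -0.006, -0.306]
contact_force: [-0.3, -2.0, 0.7]
grip_width: 55.0
finger_force: 0.0
```

```bash
cat > red.py <<'E'
from plant import bot
from h import *
c=bot.capture("top");s=bot.capture("side");o=bot.get_obs()
for n,cam in(("top",c),("side",s)):
    p=cam["pixels"].astype(int); m=(p[...,0]>120)&(p[...,0]-p[...,1]>70)&(p[...,0]-p[...,2]>70)
    uv0=proj(cam,np.array([fpt(O,YAW,(-150,-20,75),.35)]))[0].astype(int)
    ys,xs=np.nonzero(m[uv0[1]-35:uv0[1]+40,uv0[0]-35:uv0[0]+40]); print(n,len(xs),[(x+uv0[0]-35,y+uv0[1]-35) for x,y in zip(xs,ys)][:60:4])
    for lab,a in(("fold",0),("home",2.046)):
        al=.175-a; P=[fpt(O,YAW,(-100-d*np.cos(al),-20,70+d*np.sin(al)),.35) for d in(15,40,70)]
        print(lab,proj(cam,np.array(P)).round().tolist())
print(o["tool_pos"],"to above rail",shift(o,plate(68.6,0,310)))
E
python3 red.py
```

```text
top 0 []
fold [[362.0, 172.0], [356.0, 169.0], [349.0, 165.0]]
home [[365.0, 175.0], [364.0, 176.0], [362.0, 178.0]]
side 189 [(np.int64(293), np.int64(135)), (np.int64(295), np.int64(136)), (np.int64(293), np.int64(137)), (np.int64(297), np.int64(137)), (np.int64(294), np.int64(138)), (np.int64(298), np.int64(138)), (np.int64(302), np.int64(138)), (np.int64(301), np.int64(139)), (np.int64(301), np.int64(140)), (np.int64(303), np.int64(141)), (np.int64(304), np.int64(142)), (np.int64(304), np.int64(143)), (np.int64(304), np.int64(144)), (np.int64(303), np.int64(145)), (np.int64(303), np.int64(146))]
fold [[337.0, 167.0], [332.0, 165.0], [325.0, 163.0]]
home [[340.0, 172.0], [340.0, 177.0], [339.0, 184.0]]
[ 456.1893616  -206.65982818  303.63618527] to above rail [ 0.15760314  0.12846224 -0.00534889]
```

Emit:
play_rows --commands '[{"x": 0.025, "y": 0.018, "z": -0.01, "twist": 0}, {"x": 0.05, "y": 0.037, "z": -0.01, "twist": 0}, {"x": 0.075, "y": 0.056, "z": -0.01, "twist": 0}, {"x": 0.1, "y": 0.075, "z": -0.01, "twist": 0}, {"x": 0.125, "y": 0.094, "z": -0.01, "twist": 0}, {"x": 0.145, "y": 0.112, "z": -0.01, "twist": 0}, {"x": 0.156, "y": 0.124, "z": -0.008, "twist": 0}, {"x": 0.158, "y": 0.128, "z": -0.006, "twist": 0}]'

```text
time: 18.4
tool_pos: [571.1, -376.0, 304.9]
tcp_rot: [-3.141, 0.001, -0.311]
contact_force: [-0.9, 1.1, -1.6]
grip_width: 55.4
finger_force: 0.0
```

```bash
python3 red.py; python3 - <<'E'
from plant import bot
from h import *
o=bot.get_obs(); print(shift(o,plate(68.6,0,224)))
E
```

```text
top 2 [(np.int64(360), np.int64(177))]
fold [[362.0, 172.0], [356.0, 169.0], [349.0, 165.0]]
home [[365.0, 175.0], [364.0, 176.0], [362.0, 178.0]]
side 189 [(np.int64(293), np.int64(135)), (np.int64(295), np.int64(136)), (np.int64(293), np.int64(137)), (np.int64(297), np.int64(137)), (np.int64(294), np.int64(138)), (np.int64(298), np.int64(138)), (np.int64(302), np.int64(138)), (np.int64(301), np.int64(139)), (np.int64(301), np.int64(140)), (np.int64(303), np.int64(141)), (np.int64(304), np.int64(142)), (np.int64(304), np.int64(143)), (np.int64(304), np.int64(144)), (np.int64(303), np.int64(145)), (np.int64(303), np.int64(146))]
fold [[337.0, 167.0], [332.0, 165.0], [325.0, 163.0]]
home [[340.0, 172.0], [340.0, 177.0], [339.0, 184.0]]
[ 570.35764569 -374.92281232  305.26181423] to above rail [-0.00284614  0.00347439 -0.00473676]
[-0.00273294  0.0035317   0.08126315]
```

```bash
python3 - <<'E'
from plant import bot
from h import *
c=bot.capture("top");p=c["pixels"].astype(int)
m=(p[...,0]-p[...,1]>30)&(p[...,0]-p[...,2]>30)
g=p.sum(2)
for v in range(162,200): print(v,"".join("R" if m[v,u] else "#" if g[v,u]>480 else "+" if g[v,u]>330 else "." if g[v,u]>180 else " " for u in range(335,385)))
for a in(1.6,1.8,2.046):
    al=.175-a; f=lambda d,y:fpt(O,YAW,(-100-d*np.cos(al),y,70+d*np.sin(al)),.35)
    print(a,"leg",proj(c,np.array([f(10,-20),f(60,-20),f(85,-20)])).round(1).tolist(),"peg",proj(c,np.array([f(60,-40),f(60,-98)])).round(1).tolist())
E
```

```text
162     .+####++...++#####+++..++#######++####+######+
163    ..######++....++####++...+++########+++++##++++
164    .+######+++....++####++...+++#######+++++++++++
165 .  .+########+++....++##++.....+++++++++++++++++++
166 ....+#########+++++........ .........+++++++++++++
167 ....+#############+++....  ...........++++++++++++
168 ....++##############+++...+.+++#++......++++++++++
169 ......+###########################+.............+#
170 .......++#########################+.............+#
171 ..++++..++########################++............+#
172 ..+###+...++######################++++...........+
173 ..+####++..++#####################+++++++.........
174 ..++#####+..+++##################+++#+#++++.......
175 ...++#####+...+#####+++++++######++#++#+++++++....
176 ....++#####+...+###++....RRR#####++++++#+++++##++.
177 .++...++####+..+##++..  RRRR+++++++++##+++++#####+
178 +#++...++###+..+#++..  RRR+RR.+++++++++#++++######
179 +###++...++++..+#++.   .+###+.+++++++++++++#######
180 ######++..... .+#++.   .####+.++++++++++++++#####+
181 +#######+..  .++#+.    +####+.++++++++++++++++++++

[... 573 characters left out ...]
##################+++#######+++
193 ++...++##########################+++#+++#######++.
194 ##++#############################+#+#+++######+++.
195 #################################++++++#######+++.
196 #################################++++++######RRRR+
197 ################################++++++####RRRRRRRR
198 ##################++##+#######++++++++###RRRRRRRRR
199 #################++...+######+++#+#+#+###RRRRRRRRR
1.6 leg [[364.2, 173.7], [355.1, 174.6], [350.8, 175.0]] peg [[353.4, 180.4], [348.4, 197.4]]
1.8 leg [[364.8, 174.0], [358.2, 175.9], [355.2, 176.8]] peg [[356.5, 181.7], [351.5, 198.6]]
2.046 leg [[365.5, 174.2], [362.4, 177.3], [361.0, 178.8]] peg [[360.7, 183.1], [355.7, 200.1]]
```

Emit:
play_rows --commands '[{"x": -0.003, "y": 0.003, "z": 0.02, "twist": 0}, {"x": -0.003, "y": 0.003, "z": 0.035, "twist": 0}, {"x": -0.003, "y": 0.003, "z": 0.045, "twist": 0}, {"x": -0.003, "y": 0.003, "z": 0.055, "twist": 0}, {"x": -0.003, "y": 0.003, "z": 0.063, "twist": 0}, {"x": -0.003, "y": 0.003, "z": 0.07, "twist": 0}, {"x": -0.003, "y": 0.003, "z": 0.077, "twist": 0}, {"x": -0.003, "y": 0.003, "z": 0.077, "twist": 0}]'

```text
time: 19.35
tool_pos: [566.5, -376.6, 228.0]
tcp_rot: [-3.141, 0.002, -0.31]
contact_force: [0.2, -0.6, 0.7]
grip_width: 54.9
finger_force: 0.0
```

Emit:
play_rows --commands '[{"x": 0, "y": 0, "z": 0, "twist": 0}, {"x": 0, "y": 0, "z": 0, "twist": 0}, {"x": 0, "y": 0, "z": 0, "twist": 0}, {"x": 0, "y": 0, "z": 0, "twist": 0}, {"x": 0, "y": 0, "z": 0, "twist": 0}, {"x": 0, "y": 0, "z": 0, "twist": 0}, {"x": 0, "y": 0, "z": 0, "twist": 0}, {"x": 0, "y": 0, "z": 0, "twist": 0}]' --jaw 1

```text
time: 20.15
tool_pos: [567.2, -375.8, 229.3]
tcp_rot: [-3.14, -0.0, -0.309]
contact_force: [1.3, 3.4, 1.6]
grip_width: 17.2
finger_force: 30.0
```

Emit:
play_rows --commands '[{"x": 0, "y": -0.005, "z": -0.0017, "twist": 0}, {"x": 0, "y": -0.0095, "z": -0.0032, "twist": 0}, {"x": 0, "y": -0.0143, "z": -0.0046, "twist": 0}, {"x": 0, "y": -0.0191, "z": -0.0059, "twist": 0}, {"x": 0, "y": -0.024, "z": -0.007, "twist": 0}, {"x": 0, "y": -0.0288, "z": -0.0081, "twist": 0}, {"x": 0, "y": -0.0337, "z": -0.009, "twist": 0}, {"x": 0, "y": -0.0387, "z": -0.0099, "twist": 0}]'

```text
time: 20.95
tool_pos: [578.9, -339.9, 239.9]
tcp_rot: [3.141, -0.002, -0.31]
contact_force: [0.4, -5.0, 4.3]
grip_width: 17.2
finger_force: 30.0
```

Emit:
play_rows --commands '[{"x": 0, "y": -0.003, "z": -0.0004, "twist": 0}, {"x": 0, "y": -0.0059, "z": -0.0008, "twist": 0}, {"x": 0, "y": -0.0085, "z": -0.001, "twist": 0}, {"x": 0, "y": -0.011, "z": -0.0013, "twist": 0}, {"x": 0, "y": -0.0125, "z": -0.0015, "twist": 0}, {"x": 0, "y": -0.0139, "z": -0.0016, "twist": 0}, {"x": 0, "y": -0.0139, "z": -0.0016, "twist": 0}, {"x": 0, "y": -0.0139, "z": -0.0016, "twist": 0}]'

```text
time: 21.75
tool_pos: [583.1, -326.7, 240.9]
tcp_rot: [3.141, -0.001, -0.31]
contact_force: [1.0, -3.1, 5.7]
grip_width: 16.8
finger_force: 30.0
```

Emit:
play_rows --commands '[{"x": 0, "y": -0.001, "z": -0.001, "twist": 0}, {"x": 0, "y": -0.002, "z": -0.0015, "twist": 0}, {"x": 0, "y": -0.003, "z": -0.002, "twist": 0}, {"x": 0, "y": -0.004, "z": -0.002, "twist": 0}, {"x": 0, "y": -0.0045, "z": -0.002, "twist": 0}, {"x": 0, "y": -0.005, "z": -0.002, "twist": 0}, {"x": 0, "y": -0.005, "z": -0.002, "twist": 0}, {"x": 0, "y": -0.005, "z": -0.002, "twist": 0}]'

```text
time: 22.55
tool_pos: [584.7, -321.6, 241.6]
tcp_rot: [-3.141, 0.0, -0.31]
contact_force: [2.3, -3.4, -0.3]
grip_width: 17.0
finger_force: 30.0
```

Emit:
play_rows --commands '[{"x": 0, "y": -0.001, "z": 0, "twist": 0}, {"x": 0, "y": -0.0015, "z": 0, "twist": 0}, {"x": 0, "y": -0.002, "z": 0, "twist": 0}, {"x": 0, "y": -0.0025, "z": 0, "twist": 0}, {"x": 0, "y": -0.003, "z": 0, "twist": 0}, {"x": 0, "y": -0.003, "z": 0, "twist": 0}, {"x": 0, "y": -0.003, "z": 0, "twist": 0}, {"x": 0, "y": -0.003, "z": 0, "twist": 0}]'

```text
time: 23.35
tool_pos: [585.6, -318.8, 241.9]
tcp_rot: [-3.141, -0.0, -0.31]
contact_force: [2.1, -3.4, 1.5]
grip_width: 17.1
finger_force: 30.0
```

Emit:
play_rows --commands '[{"x": 0, "y": -0.001, "z": 0, "twist": 0}, {"x": 0, "y": -0.0015, "z": 0, "twist": 0}, {"x": 0, "y": -0.002, "z": 0, "twist": 0}, {"x": 0, "y": -0.0025, "z": 0, "twist": 0}, {"x": 0, "y": -0.003, "z": 0, "twist": 0}, {"x": 0, "y": -0.003, "z": 0, "twist": 0}, {"x": 0, "y": -0.003, "z": 0, "twist": 0}, {"x": 0, "y": -0.003, "z": 0, "twist": 0}]'

```text
time: 24.15
tool_pos: [586.5, -316.0, 242.1]
tcp_rot: [-3.141, -0.0, -0.31]
contact_force: [4.1, -3.8, 1.3]
grip_width: 17.2
finger_force: 30.0
```

Emit:
play_rows --commands '[{"x": 0, "y": -0.001, "z": 0, "twist": 0}, {"x": 0, "y": -0.0015, "z": 0, "twist": 0}, {"x": 0, "y": -0.002, "z": 0, "twist": 0}, {"x": 0, "y": -0.002, "z": 0, "twist": 0}, {"x": 0, "y": -0.002, "z": 0, "twist": 0}, {"x": 0, "y": -0.002, "z": 0, "twist": 0}, {"x": 0, "y": -0.002, "z": 0, "twist": 0}, {"x": 0, "y": -0.002, "z": 0, "twist": 0}]'

```text
time: 24.95
tool_pos: [587.1, -314.2, 242.2]
tcp_rot: [-3.141, -0.0, -0.31]
contact_force: [4.7, -3.1, 1.6]
grip_width: 16.9
finger_force: 30.0
```

Emit:
play_rows --commands '[{"x": 0.0003, "y": -0.0005, "z": 0, "twist": 0}, {"x": 0.0006, "y": -0.001, "z": 0, "twist": 0}, {"x": 0.001, "y": -0.0015, "z": 0, "twist": 0}, {"x": 0.001, "y": -0.002, "z": 0, "twist": 0}, {"x": 0.001, "y": -0.002, "z": 0, "twist": 0}, {"x": 0.001, "y": -0.002, "z": 0, "twist": 0}, {"x": 0.001, "y": -0.002, "z": 0, "twist": 0}, {"x": 0.001, "y": -0.002, "z": 0, "twist": 0}]'

```text
time: 25.75
tool_pos: [587.7, -312.6, 242.4]
tcp_rot: [-3.141, 0.002, -0.31]
contact_force: [-3.9, -0.9, 1.7]
grip_width: 17.1
finger_force: 30.0
```

Emit:
play_rows --commands '[{"x": 0.0003, "y": -0.0005, "z": 0, "twist": 0}, {"x": 0.0005, "y": -0.001, "z": 0, "twist": 0}, {"x": 0.0005, "y": -0.0015, "z": 0, "twist": 0}, {"x": 0.0005, "y": -0.002, "z": 0, "twist": 0}, {"x": 0.0005, "y": -0.002, "z": 0, "twist": 0}, {"x": 0.0005, "y": -0.002, "z": 0, "twist": 0}, {"x": 0.0005, "y": -0.002, "z": 0, "twist": 0}, {"x": 0.0005, "y": -0.002, "z": 0, "twist": 0}]'

```text
time: 26.55
tool_pos: [588.5, -310.6, 242.3]
tcp_rot: [-3.141, 0.003, -0.31]
contact_force: [-6.0, -0.9, 1.4]
grip_width: 17.3
finger_force: 30.0
```

Emit:
play_rows --commands '[{"x": -0.0003, "y": -0.0005, "z": 0, "twist": 0}, {"x": -0.0008, "y": -0.001, "z": 0, "twist": 0}, {"x": -0.0008, "y": -0.0015, "z": 0, "twist": 0}, {"x": -0.0008, "y": -0.002, "z": 0, "twist": 0}, {"x": -0.0008, "y": -0.002, "z": 0, "twist": 0}, {"x": -0.0008, "y": -0.002, "z": 0, "twist": 0}, {"x": -0.0008, "y": -0.002, "z": 0, "twist": 0}, {"x": -0.0008, "y": -0.002, "z": 0, "twist": 0}]'

```text
time: 27.35
tool_pos: [589.1, -308.8, 242.4]
tcp_rot: [-3.142, 0.0, -0.31]
contact_force: [-3.6, -2.3, -0.9]
grip_width: 17.2
finger_force: 30.0
```

Emit:
play_rows --commands '[{"x": 0, "y": -0.0005, "z": 0, "twist": 0}, {"x": 0, "y": -0.001, "z": 0, "twist": 0}, {"x": 0, "y": -0.0015, "z": 0, "twist": 0}, {"x": 0, "y": -0.0015, "z": 0, "twist": 0}, {"x": 0, "y": -0.0015, "z": 0, "twist": 0}, {"x": 0, "y": -0.0015, "z": 0, "twist": 0}, {"x": 0, "y": -0.0015, "z": 0, "twist": 0}, {"x": 0, "y": -0.0015, "z": 0, "twist": 0}]'

```text
time: 28.15
tool_pos: [589.6, -307.5, 242.5]
tcp_rot: [3.141, 0.0, -0.31]
contact_force: [-3.8, -1.9, -2.4]
grip_width: 16.9
finger_force: 30.0
```

Emit:
play_rows --commands '[{"x": 0, "y": -0.0005, "z": 0, "twist": 0}, {"x": 0, "y": -0.001, "z": 0, "twist": 0}, {"x": 0, "y": -0.0015, "z": 0.0002, "twist": 0}, {"x": 0, "y": -0.0015, "z": 0.0003, "twist": 0}, {"x": 0, "y": -0.0015, "z": 0.0003, "twist": 0}, {"x": 0, "y": -0.0015, "z": 0.0003, "twist": 0}, {"x": 0, "y": -0.0015, "z": 0.0003, "twist": 0}, {"x": 0, "y": -0.0015, "z": 0.0003, "twist": 0}]'

```text
time: 28.95
tool_pos: [589.9, -306.8, 242.5]
tcp_rot: [3.14, -0.0, -0.311]
contact_force: [-5.2, -3.8, -1.1]
grip_width: 17.0
finger_force: 30.0
```

Emit:
play_rows --commands '[{"x": 0, "y": -0.0005, "z": 0, "twist": 0}, {"x": 0, "y": -0.001, "z": 0, "twist": 0}, {"x": 0, "y": -0.0015, "z": 0.0002, "twist": 0}, {"x": 0, "y": -0.0015, "z": 0.0003, "twist": 0}, {"x": 0, "y": -0.0015, "z": 0.0003, "twist": 0}, {"x": 0, "y": -0.0015, "z": 0.0003, "twist": 0}, {"x": 0, "y": -0.0015, "z": 0.0003, "twist": 0}, {"x": 0, "y": -0.0015, "z": 0.0003, "twist": 0}]'

```text
time: 29.75
tool_pos: [590.0, -306.3, 242.5]
tcp_rot: [3.139, -0.001, -0.311]
contact_force: [-7.1, -6.5, 0.1]
grip_width: 16.9
finger_force: 30.0
```

Emit:
play_rows --commands '[{"x": -0.0002, "y": -0.0003, "z": 0, "twist": 0}, {"x": -0.0004, "y": -0.0006, "z": 0, "twist": 0}, {"x": -0.0005, "y": -0.0009, "z": 0, "twist": 0}, {"x": -0.0005, "y": -0.0009, "z": 0, "twist": 0}, {"x": -0.0005, "y": -0.0009, "z": 0, "twist": 0}, {"x": -0.0005, "y": -0.0009, "z": 0, "twist": 0}, {"x": -0.0005, "y": -0.0009, "z": 0, "twist": 0}, {"x": -0.0005, "y": -0.0009, "z": 0, "twist": 0}]'

```text
time: 30.55
tool_pos: [590.1, -306.0, 242.5]
tcp_rot: [3.138, -0.002, -0.311]
contact_force: [-4.7, -9.5, 0.0]
grip_width: 17.3
finger_force: 30.0
```

Emit:
play_rows --commands '[{"x": 0, "y": 0, "z": 0, "twist": 0}, {"x": 0, "y": 0, "z": 0, "twist": 0}, {"x": 0, "y": 0, "z": 0, "twist": 0}, {"x": 0, "y": 0, "z": 0, "twist": 0}, {"x": 0, "y": 0, "z": 0, "twist": 0}, {"x": 0, "y": 0, "z": 0, "twist": 0}, {"x": 0, "y": 0, "z": 0, "twist": 0}, {"x": 0, "y": 0, "z": 0, "twist": 0}]'

```text
time: 31.35
tool_pos: [590.1, -306.1, 242.5]
tcp_rot: [3.138, -0.002, -0.312]
contact_force: [-4.4, -9.4, -0.5]
grip_width: 17.2
finger_force: 30.0
```

```bash
python3 - <<'E'
from plant import bot
from h import *
c=bot.capture("top");p=c["pixels"].astype(int);o=bot.get_obs();R=Ro.from_euler('xyz',o["tcp_rot"])
print("tool force",R.inv().apply(o["contact_force"]).round(1),o["grip_width"],toplate(o["tool_pos"]))
m=(p[...,0]-p[...,1]>30)&(p[...,0]-p[...,2]>30); g=p.sum(2)
for v in range(164,200): print(v,"".join("R" if m[v,u] else "#" if g[v,u]>480 else "+" if g[v,u]>330 else "." if g[v,u]>180 else " " for u in range(335,385)))
for a in(1.8,2.046):
    al=.175-a; f=lambda d,y:fpt(O,YAW,(-100-d*np.cos(al),y,70+d*np.sin(al)),-.03)
    print(a,"leg",proj(c,np.array([f(10,-20),f(60,-20),f(85,-20)])).round(1).tolist(),"peg",proj(c,np.array([f(60,-40),f(60,-98)])).round(1).tolist())
E
```

```text
tool force [-1.9 10.2  1.6] 17.14100788431514 [ -6.5   0.6 242.5]
164    .++##+###++.....+++#+++...+++++.++########+++++
165    .++#######+++......+++....+++++.++########+++.+
166 .. .+#########+++.........  .++++..+#########++++.
167 ....++####+#####+++++..    ..+++...+########++##+.
168 ....+++#########++###++.   .......+#########++###+
169 ......++###############+.........+#########+++####
170 .......+++#############++.......++#########+++####
171 ..++++...+++##++#######++#++....+#########+++#####
172 ..+###+...+++##+#######+####+++++#########+.+#####
173 ..+####++...++########+++####+++#########++.++####
174 ..++#####+..++#######+++++###+###########+..+#####
175 ...++#####+...+######+.R.+++++##########+...+#####
176 ....++#####+..++##++++RRR..+++#########++..+######
177 .+....++####+..+#+++.RRRRR .+#########++...+######
178 +##+...++###+..+##+..RRRRR .+########++...++######
179 +###++...++++..+#++..+++RR.+#########+...++#######
180 +#####++..... .+#++.+###+.++########++..++########
181 +#######+... ..+++..####+++########++...+#########
182 .++######++...+##+++####++#########+...+
[... 435 characters left out ...]
###############
191 +++++..++###############+++++++++++###############
192 .......+#################++++++++#################
193 ++..+++#################++++++++##################
194 ##++###################++++++++###################
195 #######################+++++++####################
196 ######################++++++++####################
197 #####################++++++++#####################
198 ####################++++++++######################
199 ##############+++++++++++++#######################
1.8 leg [[354.7, 173.7], [354.1, 177.3], [353.8, 179.0]] peg [[352.4, 182.9], [347.5, 199.4]]
2.046 leg [[355.4, 173.9], [358.3, 178.4], [359.7, 180.5]] peg [[356.7, 184.0], [351.8, 200.6]]
```

```bash
python3 -c "
from plant import bot
print(bot.close_job())"
```

```text
the job is handed in; nothing more can be done
None
```

The kickstand is down against its stop, and the gripper is still holding the frame up with the foot pressed on the seat (about 10 N pull at the rail, an estimated 20 N on the foot). I handed the job in at about 31 s, but no verdict came back; the first two tries at the kickstand missed because the fingertips sat about 25 mm higher than the tool data says.

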